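Flip the stock tags of the findings rack

ROBOT

A 7-joint arm with a two-finger parallel gripper is mounted at the origin on the work surface. World frame = base frame: x ahead of the robot, y to its left, z up, the work surface at z = 0. Lengths are in m, angles in rad, forces in N, time in s.
With the tool pointing down it reaches from about 0.35 to 0.9 m from the base axis. Payload 8.1 kg.
Tool frame: the origin (TCP) lies at the centre of the arm's flange, where the gripper is bolted on; the fingertips stand 178 mm ahead of it and the grasp point (between the pads) lies 159 mm ahead of it; z points along the fingers, y is the direction in which the jaws open and shut (so a half turn about z gives the same grasp; the last joint's range is limited). The gripper opens to 92 mm and grips with 3 to 60 N. Pads are 19 mm wide; open, the fingers measure 130 mm over their backs; the gripper's body (75 mm by 190 mm) begins 47 mm behind the grasp point.
Start: joints at [-1.274, 0.434, 0.025, 1.573, -0.012, 1.134, -0.075], TCP at [0.243, 0.576, 0.405] pointing down, gripper open.
Joint ranges: [-2.62, 2.62], [-0.44, 2.09], [-1.27, 1.32], [0.08, 2.57], [-1.32, 4.46], [0.12, 2], [-2.74, 2.74]. Speed limits (rad/s): [2.22, 2.22, 3.01, 3.01, 3.14, 3.14, 3.14].

INTERFACE

Orientations are given as a rotation vector (axis times angle).
In Python, from cell import arm, get_image, camera_model gives the robot as it stands. The module is installed in compiled form; this text tells all that it offers.
- The arm moves only by the shell command python3 -m pendant 'ROWS' [FORCE]. ROWS is JSON, a list that holds one entry, the list of rows, each a list of 7 numbers: the shift along the tool's x, y, z in mm, then the turn, a rotation vector about the tool's x, y, z in rad, then the closure, from -1 (fully open) to 1 (shut). In form: [[[x, y, z, rx, ry, rz, hand], ...]]. A call has 1 to 20 rows; each row is the pose to reach, as a shift and turn from the pose commanded when the call began, along the tool's axes at that moment; what a row does not reach only later rows make up. A row lasts 1/8 s, in which the tool goes at most 62.5 mm and 10.7 degrees, less where a joint would pass 70% of its speed; a pose out of reach is approached as far as the arm can. A call with a gripper value outside its range is refused whole. The fingers move at their own pace and stop on an object; FORCE is the grip in N (left out, the last holds). Time passes only in rows, so rows that repeat a pose let the fingers close. It gives the time, the measured TCP pose, the force and the opening at its end, in the units of the state.
- arm.observe(): the state, without advancing time (a new reading comes with each control period).
- get_image(name): name is "scene" or "top" or "wrist"; returns the picture (384x512x3 uint8, red, green, blue); there is no depth.
- camera_model(name): a dict with "fx", "fy", "cx", "cy" (pixels), "k1" (the pictures are not rectified: a ray, as slopes to the right and down, at radius r is drawn at 1 + k1 r^2 times it, then the intrinsics apply), "position" and "orientation" of the camera in the world; the wrist camera has in their place "T_tool_cam" (4x4, takes a point from camera to tool coordinates, whose origin is the TCP and whose axes are the flange's). Camera axes: x right, y down, z forward; pixel columns grow to the right and rows downward; lengths in m; the calibration is good to about 2 mm. A picture is of the moment at which its call begins: read the wrist's pose just before it. camera_model takes no time and is no camera call.
- arm.sign_off(): hands the job in, once; it reports no verdict.
The state is a dict: "clock": time; "joints": joint angles; "dq": joint speeds; "joint_efforts": joint torques, N m; "position": TCP position; "ee_rot": TCP orientation; "force": force on the tool from outside, world axes, zero at the start; "ft_torque": the same for the moment, N m; "width": opening from 0.0 (shut) to 1.0 (fully open).
Only numpy, scipy, OpenCV 4.12 (cv2) and the standard library are available. Lean on these libraries where they do the work, as an engineer would, in place of code of your own. Each camera call takes 0.05 s, during which the arm holds its last target.

TASK

In the shoe repairer's parts rack, each bin has a hinged stock tag straight in front of it. Gently tip tags over with a fingertip where needed so that the full bins, and only those, show the ring face up (tag lying over towards the bin), while the bins that are not full show the bar face up (tag lying towards the robot). Only push the tags, without gripping them, and leave the bins and the other things on the bench where they stand.

Things in the scene. Friction and masses are not known exactly. Their poses are not given: they have to be found in the camera images.
- rack: fixed plywood rack, 325 x 444 mm, four bins side by side (105 mm apart) behind a wooden tag rail (22 mm wide, top 50 mm above the bench). Origin on the bench under the hinge line, midway along the rail; x from the tags to the bins, y along the rail. Base board 12 mm thick, from 70 mm before the hinge line to 255 mm behind it; the bins' fronts stand about 105 mm behind the hinge line
- clip_1: fixed steel hinge clip of tag 1 on the rail, a small stop wing each side; origin under its middle, on top of the rail, 6 mm below the tag's hinge axis, which lies along the rail (56 mm above the bench); x towards the bin straight behind it, y along the rail. The tag belongs to the bin straight behind it (same y in the rack's frame); the clips' numbers do not tell their order along the rail
- tag_1_edge (a point): middle of the free edge of tag 1, 62 mm from the hinge axis: a rolled edge 6 mm thick along the rail. At either stop it is 96 mm above the bench and 47 mm (level) from the axis. The tag: white enamelled steel plate, 62 x 62 mm, 2.4 mm thick, 45 g, a black ring (40 mm) on one face, a black straight bar on the other
- tag_1 (a joint): angle of tag 1. 0: tipped towards the robot, rising at 40 degrees from hinge to free edge, bar face up. 1.745: tipped over towards its bin, again rising at 40 degrees, ring face up. Upright at 0.87. Turns easily; from 0.2 rad past upright it falls to the stop by itself. Carry the free edge up and over from outside; the enamel is smooth, so the edge slides up a finger, but pushing down wedges it
- clip_2: fixed steel hinge clip of tag 2 on the rail, a small stop wing each side; origin under its middle, on top of the rail, 6 mm below the tag's hinge axis, which lies along the rail (56 mm above the bench); x towards the bin straight behind it, y along the rail. The tag belongs to the bin straight behind it (same y in the rack's frame); the clips' numbers do not tell their order along the rail
- tag_2_edge (a point): middle of the free edge of tag 2, 62 mm from the hinge axis: a rolled edge 6 mm thick along the rail. At either stop it is 96 mm above the bench and 47 mm (level) from the axis. The tag: white enamelled steel plate, 62 x 62 mm, 2.4 mm thick, 45 g, a black ring (40 mm) on one face, a black straight bar on the other
- tag_2 (a joint): angle of tag 2. 0: tipped towards the robot, rising at 40 degrees from hinge to free edge, bar face up. 1.745: tipped over towards its bin, again rising at 40 degrees, ring face up. Upright at 0.87. Turns easily; from 0.2 rad past upright it falls to the stop by itself. Carry the free edge up and over from outside; the enamel is smooth, so the edge slides up a finger, but pushing down wedges it
- clip_3: fixed steel hinge clip of tag 3 on the rail, a small stop wing each side; origin under its middle, on top of the rail, 6 mm below the tag's hinge axis, which lies along the rail (56 mm above the bench); x towards the bin straight behind it, y along the rail. The tag belongs to the bin straight behind it (same y in the rack's frame); the clips' numbers do not tell their order along the rail
- tag_3_edge (a point): middle of the free edge of tag 3, 62 mm from the hinge axis: a rolled edge 6 mm thick along the rail. At either stop it is 96 mm above the bench and 47 mm (level) from the axis. The tag: white enamelled steel plate, 62 x 62 mm, 2.4 mm thick, 45 g, a black ring (40 mm) on one face, a black straight bar on the other
- tag_3 (a joint): angle of tag 3. 0: tipped towards the robot, rising at 40 degrees from hinge to free edge, bar face up. 1.745: tipped over towards its bin, again rising at 40 degrees, ring face up. Upright at 0.87. Turns easily; from 0.2 rad past upright it falls to the stop by itself. Carry the free edge up and over from outside; the enamel is smooth, so the edge slides up a finger, but pushing down wedges it
- clip_4: fixed steel hinge clip of tag 4 on the rail, a small stop wing each side; origin under its middle, on top of the rail, 6 mm below the tag's hinge axis, which lies along the rail (56 mm above the bench); x towards the bin straight behind it, y along the rail. The tag belongs to the bin straight behind it (same y in the rack's frame); the clips' numbers do not tell their order along the rail
- tag_4_edge (a point): middle of the free edge of tag 4, 62 mm from the hinge axis: a rolled edge 6 mm thick along the rail. At either stop it is 96 mm above the bench and 47 mm (level) from the axis. The tag: white enamelled steel plate, 62 x 62 mm, 2.4 mm thick, 45 g, a black ring (40 mm) on one face, a black straight bar on the other
- tag_4 (a joint): angle of tag 4. 0: tipped towards the robot, rising at 40 degrees from hinge to free edge, bar face up. 1.745: tipped over towards its bin, again rising at 40 degrees, ring face up. Upright at 0.87. Turns easily; from 0.2 rad past upright it falls to the stop by itself. Carry the free edge up and over from outside; the enamel is smooth, so the edge slides up a finger, but pushing down wedges it
- bin_lifts: open-fronted picking bin of grey plastic, 130 mm deep, 92 mm wide, 75 mm high (its front lip 42 mm high), loose in the rack; origin at the centre of its underside, x to its back, y to its left seen from the robot; its front lies 65 mm before the origin. FULL: heaped to the rim with black rubber heel lifts
- bin_tins: open-fronted picking bin of grey plastic, 130 mm deep, 92 mm wide, 75 mm high (its front lip 42 mm high), loose in the rack; origin at the centre of its underside, x to its back, y to its left seen from the robot; its front lies 65 mm before the origin. FULL: filled to the rim with small steel tins
- bin_two_left: open-fronted picking bin of grey plastic, 130 mm deep, 92 mm wide, 75 mm high (its front lip 42 mm high), loose in the rack; origin at the centre of its underside, x to its back, y to its left seen from the robot; its front lies 65 mm before the origin. NOT full: only two leather heel lifts lie on its floor
- bin_empty: open-fronted picking bin of grey plastic, 130 mm deep, 92 mm wide, 75 mm high (its front lip 42 mm high), loose in the rack; origin at the centre of its underside, x to its back, y to its left seen from the robot; its front lies 65 mm before the origin. NOT full: empty
- tack_tin: small round steel tin, 46 mm across, 20 mm high, loose on the rack's base board between the tag rail and the bins; origin under its centre
- polish_tin: round black polish tin with a steel lid, 72 mm across, 26 mm high, on the bench before the rack; origin under its centre
- shoe_brush: wooden shoe brush, 150 x 50 mm, 45 mm high, bristles down, on the bench before the rack; origin under its centre, y along its length
- cobbler_hammer: cobbler's hammer lying at the right side, 220 mm long, 29 mm high; origin near the head, under the handle, which points to its -x
- spray_can: red and steel spray can standing at the right side, 53 mm across, 196 mm high; origin under its centre
- dye_bottle: orange squeeze bottle standing at the left side, 64 mm across, 180 mm high; origin under its centre
- sneaker: white sneaker standing at the left side, 280 mm long, 92 mm wide, 112 mm high; origin under its centre, toe to its +x

How it is judged:
By the outcome, as a careful person would: the job done as asked, in the order asked, and still so for the second after the job is handed in, with the robot touching nothing.
It also fails if it takes over 58 s, if anything falls off the work surface, if the arm or the gripper's body presses on something with over 40 N, if the wrist force passes 120 N, or if a joint passes its speed limit or range.

## Working session

There is one attempt and no reset: what is moved stays moved. The work goes in short steps, Python scripts to look and compute and a shell command to move; the robot and the scene stay as the last step left them, time stands still between calls to the robot, and variables do not carry over. Pictures are saved under pics/ and viewed, and the job is handed in when it is done.

```bash
mkdir -p pics; python3 - <<'E'
from cell import arm,get_image,camera_model
import cv2
print(arm.observe())
for n in("scene","top","wrist"):
    print(n,camera_model(n))
    cv2.imwrite(f"pics/{n}0.png",get_image(n)[:,:,::-1])
E
```

```text
{'clock': 0.0, 'joints': array([-1.27361642,  0.43522223,  0.02496929,  1.57410527, -0.01156748,
        1.13400535, -0.07509073]), 'dq': array([-0.00086779, -0.00159115,  0.00134924, -0.00175703,  0.00202805,
       -0.00232631,  0.00200233]), 'joint_efforts': array([-3.47540145e-04, -6.67849374e+01,  9.84478109e-01, -3.14449847e+01,
       -6.06440473e-02,  4.32820350e-02,  1.65571946e-04]), 'position': array([0.24320087, 0.57548436, 0.40394203]), 'ee_rot': array([-6.23837026e-01, -3.07888086e+00,  2.49621662e-03]), 'force': array([ 0.60671791,  0.6420731 , -0.32917196]), 'ft_torque': array([ 0.06823799, -0.01502958,  0.01415103]), 'width': 0.9955739346219811}
scene {'fx': 398.70021059645114, 'fy': 398.70021059645114, 'cx': 254.81212171041773, 'cy': 191.33811731692256, 'k1': -0.002446727661112292, 'position': array([1.11390731, 0.56179397, 0.96529044]), 'orientation': array([-1.01550086, -2.52182542,  0.93211906])}
top {'fx': 451.1462261695932, 'fy': 451.1462261695932, 'cx': 254.16664820455517, 'cy': 199.4437089245225, 'k1': -0.06501589998254995, 'position': array([0.43966249, 0.01043859, 1.37535657]), 'orientation': array([-2.14487022,  2.20636532, -0.11137897])}
wrist {'fx': 269.7136524953118, 'fy': 269.7136524953118, 'cx': 255.78847566439643, 'cy': 195.89156066725107, 'k1': -0.0077263330204154, 'T_tool_cam': array([[-2.29462218e-06, -9.62347149e-01, -2.71823406e-01,
         7.27472705e-02],
       [ 9.99999993e-01,  3.10260138e-05, -1.18284214e-04,
        -1.30694327e-03],
       [ 1.22264073e-04, -2.71823405e-01,  9.62347142e-01,
         1.95476020e-02],
       [ 0.00000000e+00,  0.00000000e+00,  0.00000000e+00,
         1.00000000e+00]])}
```

View pics/top0.png

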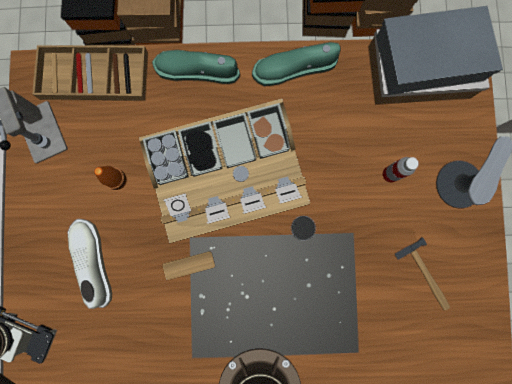

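View pics/scene0.png

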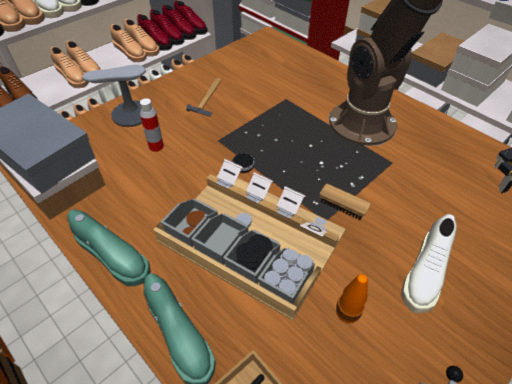

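```bash
python3 - <<'E'
import cv2
a=cv2.imread("pics/top0.png")[95:245,135:315];cv2.imwrite("pics/topc.png",cv2.resize(a,None,fx=4,fy=4,interpolation=2))
a=cv2.imread("pics/scene0.png")[145:310,150:350];cv2.imwrite("pics/scenec.png",cv2.resize(a,None,fx=3.6,fy=3.6,interpolation=2))
E
```

```text
(no output)
```

View pics/topc.png

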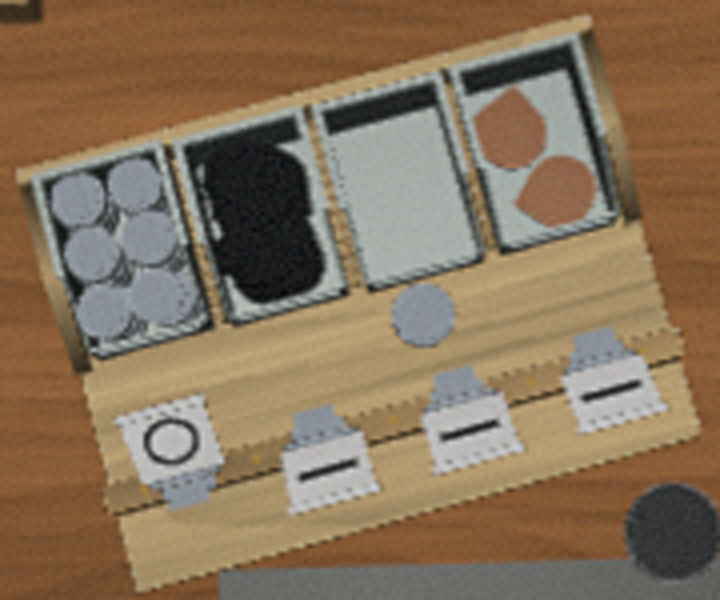

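View pics/scenec.png

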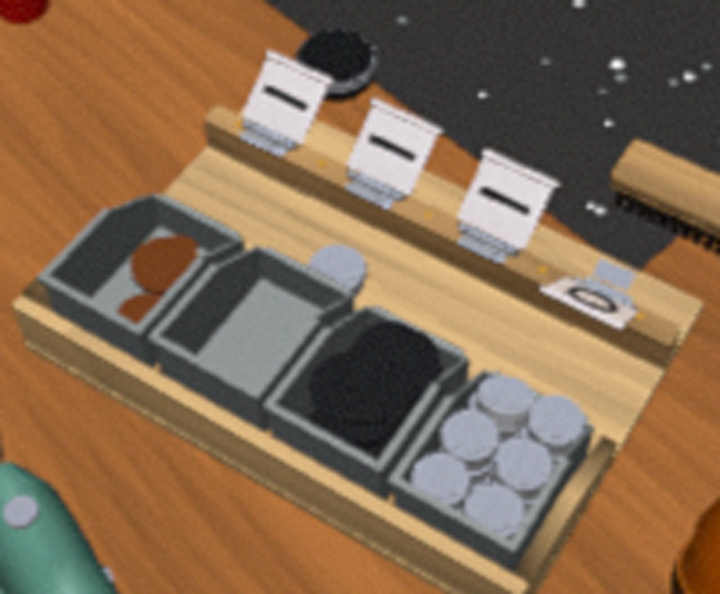

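Left to right the bins are tins (full), lifts (full), empty and two-left. The leftmost tag already shows its ring and the other three show bars, so only the second tag from the left (free edge at crop ~291,512 to 381,491) has to be tipped.

```bash
cat > h.py <<'E'
import numpy as np,cv2
from scipy.spatial.transform import Rotation as R
from cell import arm,get_image,camera_model
def ray(n,u,v):
    c=camera_model(n);x=(u-c['cx'])/c['fx'];y=(v-c['cy'])/c['fy'];s=1.
    for _ in range(20): s=1+c['k1']*(x*x+y*y)/s**2
    return c['position'],R.from_rotvec(c['orientation']).apply([x/s,y/s,1])
def atz(n,u,v,z):
    p,d=ray(n,u,v);return p+d*(z-p[2])/d[2]
E
python3 - <<'E'
from h import *
t=lambda u,v,z:atz("top",135+(u+.5)/4-.5,95+(v+.5)/4-.5,z)
s=lambda u,v,z:atz("scene",150+(u+.5)/3.6-.5,145+(v+.5)/3.6-.5,z)
for nm,f,pts in(("top",t,[(291,512),(381,491),(431,473),(522,449),(572,432),(665,409),(117,412),(208,396)]),("scene",s,[(485,152),(556,184),(372,101),(441,130),(270,53),(331,78)])):
    for p in pts: print(nm,p,f(*p,.097).round(4))
print("rail front edge",t(105,513,.05),t(683,356,.05))
st=arm.observe();print(R.from_rotvec(st['ee_rot']).as_matrix().round(3))
E
```

```text
top (291, 512) [0.4995 0.1342 0.097 ]
top (381, 491) [0.5126 0.0701 0.097 ]
top (431, 473) [0.5244 0.0343 0.097 ]
top (522, 449) [ 0.5397 -0.0307  0.097 ]
top (572, 432) [ 0.5508 -0.0667  0.097 ]
top (665, 409) [ 0.5654 -0.1336  0.097 ]
top (117, 412) [0.5742 0.257  0.097 ]
top (208, 396) [0.5838 0.1919 0.097 ]
scene (485, 152) [0.5161 0.0752 0.097 ]
scene (556, 184) [0.5    0.1372 0.097 ]
scene (372, 101) [ 0.5429 -0.0285  0.097 ]
scene (441, 130) [0.5246 0.0339 0.097 ]
scene (270, 53) [ 0.5669 -0.1296  0.097 ]
scene (331, 78) [ 0.5494 -0.0716  0.097 ]
rail front edge [0.50472912 0.27572654 0.05      ] [ 0.60912583 -0.1537641   0.05      ]
[[-0.921  0.389 -0.   ]
 [ 0.389  0.921 -0.001]
 [-0.    -0.001 -1.   ]]
```

```bash
python3 -m pendant '[[[-67,-58,0,0,0,-0.107,1],[-134,-116,0,0,0,-0.214,1],[-201,-175,0,0,0,-0.321,1],[-268,-233,0,0,0,-0.428,1],[-335,-291,0,0,0,-0.535,1],[-402,-349,0,0,0,-0.642,1],[-402,-349,0,0,0,-0.642,1],[-402,-349,0,0,0,-0.642,1],[-402,-349,0,0,0,-0.642,1],[-402,-349,0,0,0,-0.642,1],[-402,-349,0,0,0,-0.642,1],[-402,-349,0,0,0,-0.642,1],[-402,-349,0,0,0,-0.642,1],[-402,-349,0,0,0,-0.642,1]]]'
python3 - <<'E'
from h import *
st=arm.observe();print(st['clock'],st['position'],st['width'],st['force']);print(R.from_rotvec(st['ee_rot']).as_matrix().round(3))
cv2.imwrite("pics/w1.png",get_image("wrist")[:,:,::-1])
E
```

```text
clock: 1.9
position: [0.4776, 0.0983, 0.4047]
ee_rot: [-0.381, 3.118, 0.0]
force: [-0.3, 0.5, -0.9]
width: 0.008
1.9 [0.47755177 0.09825081 0.40473863] 0.008427058947571014 [-0.30756212  0.4973141  -0.85903556]
[[-0.971 -0.241 -0.   ]
 [-0.241  0.971  0.   ]
 [-0.     0.    -1.   ]]
```

View pics/w1.png

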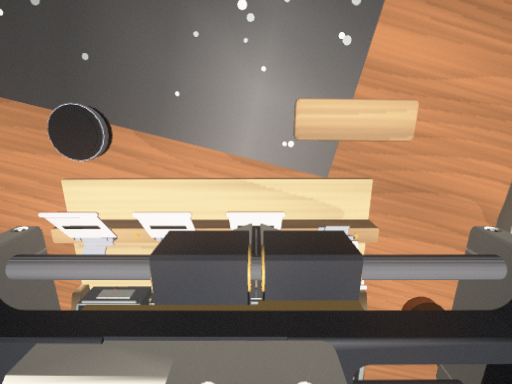

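```bash
python3 - <<'E'
from h import *
st=arm.observe();c=camera_model("wrist");T=c['T_tool_cam'];Rt=R.from_rotvec(st['ee_rot'])
for u,v in((228,212),(284,212),(134,213),(188,212)):
    d=T[:3,:3]@[(u-c['cx'])/c['fx'],(v-c['cy'])/c['fy'],1];d=Rt.apply(d);p=st['position']+Rt.apply(T[:3,3]);print(p+d*(.098-p[2])/d[2])
    
E
```

```text
[0.51101086 0.07280855 0.098     ]
[0.49585917 0.13399147 0.098     ]
[ 0.53762982 -0.02972586  0.098     ]
[0.52183207 0.02911219 0.098     ]
```

The wrist image shows the tag's free edge (u 228–284, v 212) centred on the finger (u 256), and its position agrees with the other views to within 4 mm. I'll go down in front of it.

```bash
python3 -m pendant '[[[0,0,30,0,0,0,1],[0,0,70,0,0,0,1],[0,0,105,0,0,0,1],[0,0,130,0,0,0,1],[0,0,145,0,0,0,1],[0,0,150,0,0,0,1],[0,0,150,0,0,0,1],[0,0,150,0,0,0,1]]]'
python3 - <<'E'
from h import *
a=get_image("scene")[:,:,::-1][130:310,150:390];cv2.imwrite("pics/s2.png",cv2.resize(a,None,fx=3,fy=3,interpolation=2))
E
```

```text
clock: 2.95
position: [0.4781, 0.0978, 0.2555]
ee_rot: [-0.379, 3.117, 0.001]
force: [-0.1, -0.9, 0.3]
width: 0.006
```

View pics/s2.png

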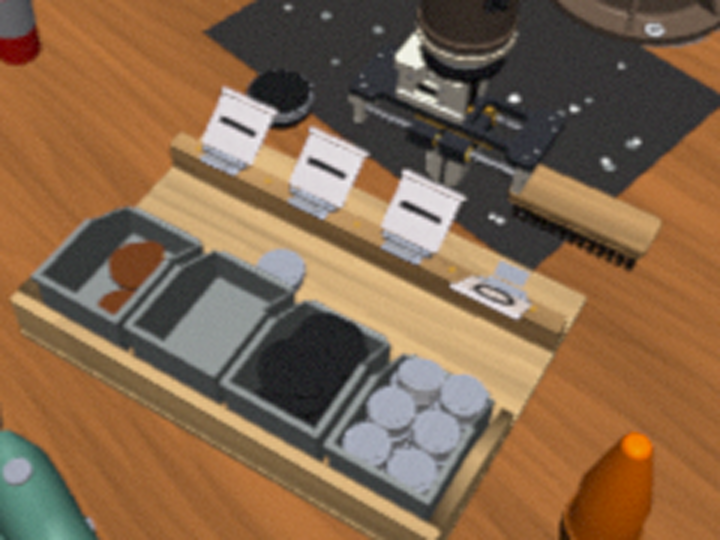

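```bash
python3 -m pendant '[[[-6,0,0,0,0,0,1],[-12,0,-1,0,0,0,1],[-17,0,-3,0,0,0,1],[-22,0,-6,0,0,0,1],[-27,0,-9,0,0,0,1],[-32,0,-12,0,0,0,1],[-37,0,-15,0,0,0,1],[-42,0,-17,0,0,0,1],[-47,0,-19,0,0,0,1],[-52,0,-21,0,0,0,1],[-57,0,-22,0,0,0,1],[-62,0,-23,0,0,0,1],[-67,0,-24,0,0,0,1],[-72,0,-25,0,0,0,1]]]'
python3 - <<'E'
from h import *
a=get_image("scene")[:,:,::-1][130:310,150:390];cv2.imwrite("pics/s3.png",cv2.resize(a,None,fx=3,fy=3,interpolation=2))
E
```

```text
clock: 4.75
position: [0.5479, 0.1151, 0.2798]
ee_rot: [0.379, -3.119, -0.0]
force: [-0.3, -0.1, -0.1]
width: 0.004
```

View pics/s3.png

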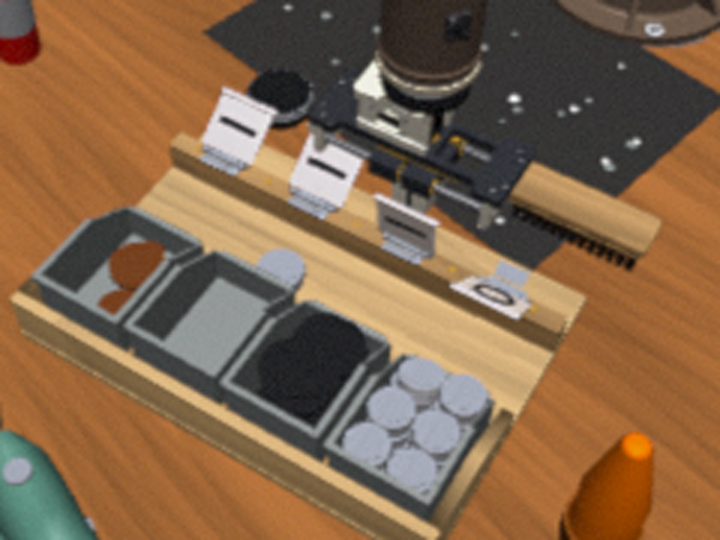

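The tag (crop ~407,230) is around upright against the finger. I'll push on past upright, then lift away.

```bash
python3 -m pendant '[[[-5,0,0,0,0,0,1],[-10,0,-1,0,0,0,1],[-15,0,-2,0,0,0,1],[-20,0,-3,0,0,0,1],[-25,0,-4,0,0,0,1],[-25,0,-4,0,0,0,1],[-25,0,-4,0,0,0,1]]]'
python3 - <<'E'
from h import *
a=get_image("scene")[:,:,::-1][130:310,150:390];cv2.imwrite("pics/s4.png",cv2.resize(a,None,fx=3,fy=3,interpolation=2))
E
```

```text
clock: 5.68
position: [0.5718, 0.121, 0.2837]
ee_rot: [0.379, -3.118, 0.0]
force: [-0.3, 0.0, -0.1]
width: 0.002
```

View pics/s4.png

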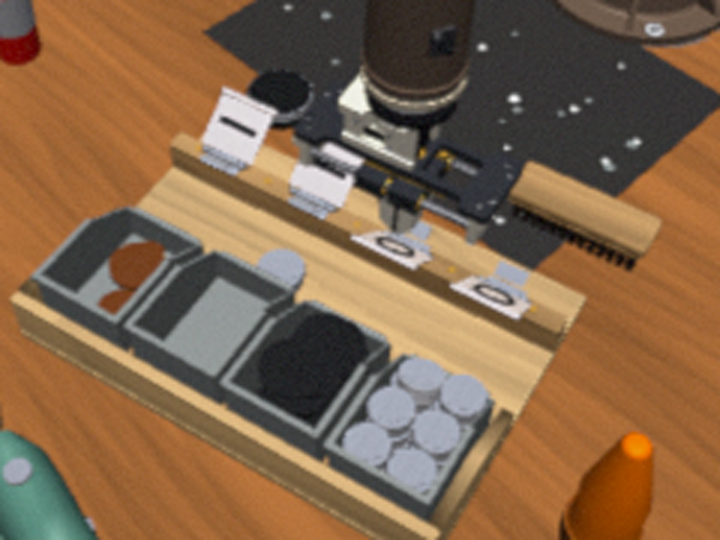

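The tag has fallen over and shows its ring (crop ~397,247). Now I'll retreat straight up and back.

```bash
python3 -m pendant '[[[2,0,-10,0,0,0,1],[5,0,-40,0,0,0,1],[10,0,-80,0,0,0,1],[40,0,-120,0,0,0,1],[90,0,-150,0,0,0,1],[140,0,-150,0,0,0,1],[140,0,-150,0,0,0,1],[140,0,-150,0,0,0,1],[140,0,-150,0,0,0,1],[140,0,-150,0,0,0,1],[140,0,-150,0,0,0,1]]]'
python3 - <<'E'
from h import *
a=get_image("scene")[:,:,::-1][130:310,150:390];b=get_image("top")[:,:,::-1]
cv2.imwrite("pics/s5.png",cv2.resize(a,None,fx=3,fy=3,interpolation=2))
cv2.imwrite("pics/t5.png",cv2.resize(b[90:300,60:320],None,fx=2.8,fy=2.8,interpolation=2))
E
```

```text
clock: 7.1
position: [0.4364, 0.0875, 0.4335]
ee_rot: [0.379, -3.118, 0.0]
force: [-0.6, -0.5, -0.2]
width: 0.007
```

View pics/s5.png

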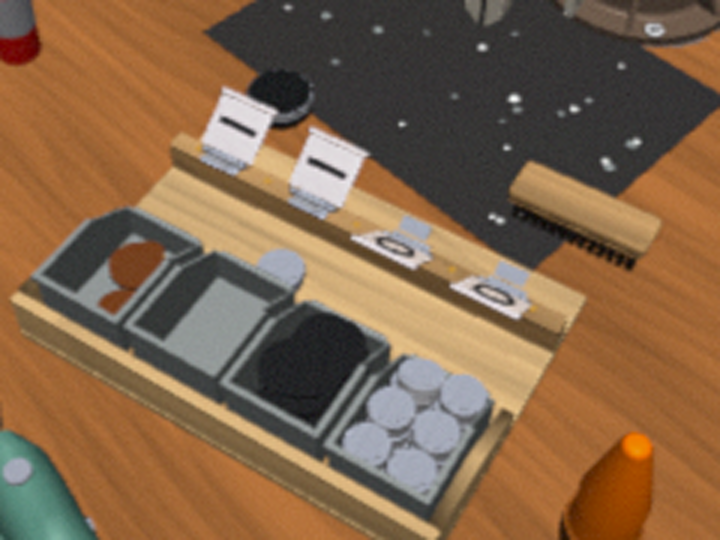

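View pics/t5.png

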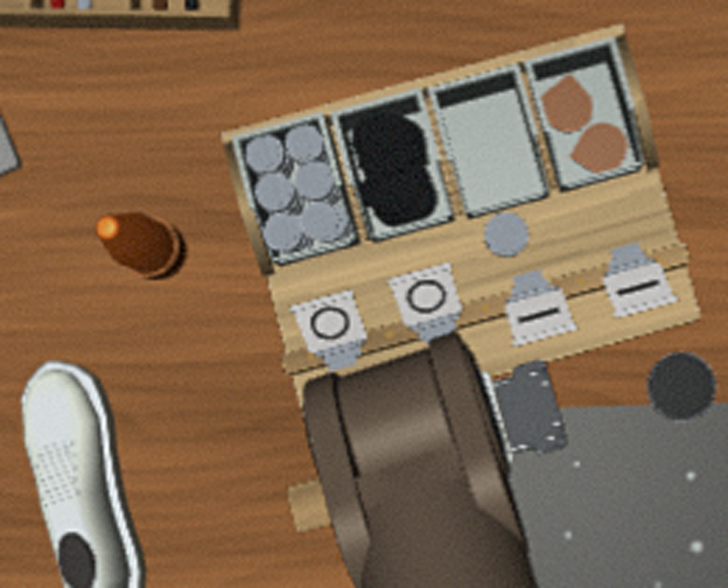

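Both views show ring, ring, bar, bar from left to right. The bins, the tack tin and the other things in view have not moved, and the robot is clear.

```bash
python3 -c "
from cell import arm
print(arm.sign_off())"
```

```text
the job is handed in; nothing more can be done
None
```

The tags now match the bins, and the job is handed in at about 7 s on the robot's clock. Only one tag needed moving: the one in front of the black heel lifts (second from the left). I tipped it over with the closed fingertips. The tag for the tins already showed its ring, and the tags for the empty and two-left bins already showed their bars.

After backing the robot clear, the scene and top pictures both showed ring, ring, bar, bar from left to right. The bins, tack tin, polish tin, brush, bottle and sneaker looked unmoved. The hammer and most of the spray can were outside those last crops, but the arm never went near them. The force read under 1 N after each move, and no check failed; the camera views put the tag's edge within 4 mm of each other.

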